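# Hold the cold sample drawer's cover open for loading

### The arm

A 6-joint arm with a two-finger parallel gripper is mounted at the origin on the work surface. World frame = base frame: x ahead of the robot, y to its left, z up, the work surface at z = 0. Lengths are in m, angles in rad, forces in N, time in s.
With the tool pointing down it reaches from about 0.35 to 1 m from the base axis. Payload 7.1 kg.
Tool frame: the origin (TCP) lies where the fingers leave the gripper's body, on its centre line; the fingertips stand 73 mm ahead of it and the grasp point (between the pads) lies 54 mm ahead of it (r.tip_reach is the distance from the TCP to the fingertips, in m); z points along the fingers, y is the direction in which the jaws open and shut (so a half turn about z gives the same grasp; the last joint's range is limited). The gripper opens to 85 mm and grips with 20 to 120 N. Pads are 22 mm wide; open, the fingers measure 114 mm over their backs; the gripper's body (76 mm by 85 mm) begins 54 mm behind the grasp point. The pads swing forward as they close: fully open they stand 13 mm farther back than shut.
Start: joints at [-1.123, 0.423, 1.63, -0, 1.089, -0.019], TCP at [0.281, -0.558, 0.304] pointing down, gripper open.
Joint ranges: [-3, 3], [-0.9, 2.11], [0.09, 2.58], [-1.31, 4.45], [0.11, 2.69], [-2.54, 2.54]. Speed limits (rad/s): [2.39, 2.39, 3.01, 3.14, 3.14, 3.14].

### API

Orientations are given as a unit quaternion [x, y, z, w].
In Python, from workcell import sensors, capture, camera_model, ticket, r gives the robot as it stands.
- The arm moves only by the shell command python3 -m inch 'ROWS' [FORCE]. ROWS is JSON, a list of rows, each an object of numbers: "jaw": the closure, from -1 (fully open) to 1 (shut); "x", "y", "z": the shift along the tool's x, y, z in cm; "rx", "ry", "rz": the turn, a rotation vector about the tool's x, y, z in rad. A call has 1 to 10 rows; each row is the pose to reach, as a shift and turn from the pose commanded when the call began, along the tool's axes at that moment; what a row does not reach only later rows make up. A row lasts 1/12 s, in which the tool goes at most 41.7 mm and 7.16 degrees, less where a joint would pass 70% of its speed; a pose out of reach is approached as far as the arm can. A call with a gripper value outside its range is refused whole. The fingers move at their own pace and stop on an object; FORCE is the grip in N (left out, the last holds). Time passes only in rows, so rows that repeat a pose let the fingers close. It gives the time, the measured TCP pose, the force and the opening at its end, in the units of the state.
- sensors.get_state(): the state, without advancing time (a new reading comes with each control period).
- capture(name): name is "side" or "top"; returns the picture (420x560x3 uint8, red, green, blue); there is no depth.
- camera_model(name): a dict with "K" (3x3 intrinsics, pixels), "rvec" (rotation vector, rad) and "tvec" (3), from world to camera coordinates, as OpenCV has them. Camera axes: x right, y down, z forward; pixel columns grow to the right and rows downward; lengths in m; the calibration is good to about 2 mm. A picture is of the moment at which its call begins. camera_model takes no time and is no camera call.
- ticket.finish_job(): hands the job in, once; it reports no verdict.
The state is a dict: "t": time; "qpos": joint angles; "qd": joint speeds; "joint_torque": joint torques, N m; "tcp_pos": TCP position; "tool_rot": TCP orientation; "contact_force": force on the tool from outside, world axes, zero at the start; "moment": the same for the moment, N m; "finger_gap": opening from 0.0 (shut) to 1.0 (fully open).
Only numpy, scipy, OpenCV 4.12 (cv2) and the standard library are available. Lean on these libraries where they do the work, as an engineer would, in place of code of your own. Each camera call takes 0.05 s, during which the arm holds its last target.

### The job

The autosampler on the bench is due for loading: pull its sample drawer all the way out by its bar handle, then lift the side-hinged insulated cover over the vials by its bow handle and hold it open at 60 degrees from its shut position (anything from 53 to 67 will do). The cover falls shut by its own weight, so never let it drop once lifted: the job finishes with the gripper still holding the cover steady at that angle, the drawer still fully out, for a colleague to reach in. Leave the other things on and around the instrument where they are.

Things in the scene. Friction and masses are not known exactly. Their poses are not given: they have to be found in the camera images.
- autosampler: Fixed slate-grey instrument, 386 mm wide, 380 deep, 162 tall, facing the robot to within 0.25 rad. Sample drawer on the robot's left, display bay on its right; bottles up to 250 mm above the bench on top at the rear right, 190 mm or more behind the front face. Origin: on the bench, under the front face, in line with the drawer's middle. x points into the instrument (the drawer is pulled along -x), z up.
- drawer_handle (a point): Middle of the drawer's steel bar handle: level round bar 10 mm thick, 110 mm long along this point's y, 121 mm above the bench, its centre line 36 mm in front of the drawer front, free all round. Axes as the autosampler's. The dark drawer front is 238 mm wide, 16 mm thick, its top edge 146 mm above the bench.
- sample_drawer (a joint): How far the sample drawer is out, in m: 0 shut, 0.155 fully out at a hard stop. It slides with about 6 N of friction and stays where it is left. It starts shut or up to 25 mm ajar.
- cover_handle (a point): Middle of the bow handle near the cover's free (right-hand) edge: round steel bar 10 mm thick, 80 mm long (70 clear between its posts) along the drawer's x, its centre line 40 mm above the cover's top face. With the cover shut it is 185 mm to the right (-y) of the hinge line and 49 mm above it (137 above the bench), 66 mm behind the back of the drawer front. Turns with the cover: x stays level.
- cover_free_edge (a point): Middle of the cover's free right-hand edge, 202 mm to the right of the hinge line and 3 mm above it when shut. The cover is a flat light-grey plate 120 mm deep (along the drawer's x), 200 wide, 12 thick, its top 97 mm above the bench, over the vials close behind the drawer front, inside the instrument until the drawer is out.
- cover (a joint): Opening angle of the cover, in rad: 0 shut and flat, growing as its right-hand edge rises; 60 degrees is 1.047. Starts shut. The hinge line is level, along the drawer's x at the cover's left (+y) edge, 88 mm above the bench, and rides on the drawer. It stops at 1.4 and has no stay: the cover (0.3 to 0.6 kg) falls shut from any angle. Opening swings the bow up and over to the left.
- vial_rack: Bystander: white rack 100 x 70 mm with small amber vials, 46 mm tall, on the bench to the robot's left of the drawer's path. Origin: centre of its underside.
- reagent_bottle: Bystander: amber bottle 72 mm in diameter, 140 mm tall, on the bench in front of the instrument's display bay. Origin: centre of its underside.
- spare_column: Bystander: steel chromatography column lying on the bench under the drawer's path, 158 mm long, 15 mm thick (the drawer passes 12 mm above it). Origin: underside, middle.
- well_plate: Bystander: white well plate 85 x 127 x 15 mm lying on top of the instrument, behind the drawer. Origin: centre of its underside, 162 mm above the bench.
- tip_box: Bystander: grey pipette tip box with clear lid, 120 x 82 x 67 mm, on the bench beside the instrument's left wall. Origin: centre of its underside.
- beaker: Bystander: glass beaker 64 mm wide, 85 mm tall, on the bench near the robot, at its left or right. Origin: centre of its underside.
- wrench: Bystander: small steel wrench 140 mm long lying on the bench in front of the reagent bottle. Origin: its underside.
- cap_jar: Bystander: white jar with black lid, 60 mm wide, 65 mm tall, on the bench near the robot, at its left or right. Origin: centre of its underside.

How it is judged:
By the outcome, as a careful person would: the job done as asked, in the order asked, and still so for the second after the job is handed in, while the arm keeps its last pose, push and grip.
It also fails if it takes over 48 s, if anything falls off the work surface, if the arm or the gripper's body presses on something with over 40 N, if the wrist force passes 120 N, or if a joint passes its speed limit or range.

## Working session

There is one attempt and no reset: what is moved stays moved. The work goes in short steps, Python scripts to look and compute and a shell command to move; the robot and the scene stay as the last step left them, time stands still between calls to the robot, and variables do not carry over. Pictures are saved under pics/ and viewed, and the job is handed in when it is done.

```bash
ls; mkdir -p pics
python3 - <<'E'
from workcell import sensors, capture, camera_model, ticket, r
import cv2
print(sensors.get_state())
for n in("side","top"):
    im=capture(n); cv2.imwrite(f"pics/{n}0.png",im[:,:,::-1]); print(camera_model(n))
E
```

```text
pics
{'t': 0.0, 'qpos': array([-1.12295854e+00,  4.23863480e-01,  1.63069690e+00, -1.99272676e-05,
        1.08862021e+00, -1.89940399e-02]), 'qd': array([ 0.00115814, -0.00055618,  0.00149437,  0.00024312,  0.00053417,
        0.00139245]), 'joint_torque': array([ 2.77578101e-04, -5.57387352e+01, -2.81739521e+01,  7.16330555e-05,
        7.34502857e-03, -1.11012230e-05]), 'tcp_pos': array([ 0.28111787, -0.55771317,  0.30312876]), 'tool_rot': array([ 9.72880587e-01,  2.31306578e-01, -1.77564668e-04, -7.73909095e-04]), 'contact_force': array([ 1.25693377,  0.27715245, -0.24410699]), 'moment': array([-0.00230859, -0.03678637,  0.02370202]), 'finger_gap': 1.002079841916975}
{'K': array([[507.77136993,   0.        , 278.29074252],
       [  0.        , 507.77136993, 210.49995035],
       [  0.        ,   0.        ,   1.        ]]), 'rvec': array([ 0.86593604, -2.40799057,  1.25214449]), 'tvec': array([0.43594789, 0.28077886, 1.00850343])}
{'K': array([[530.11661835,   0.        , 282.88786433],
       [  0.        , 530.11661835, 208.77692936],
       [  0.        ,   0.        ,   1.        ]]), 'rvec': array([ 2.16606908, -2.21781588,  0.07926302]), 'tvec': array([0.026849  , 0.55416454, 1.49005817])}
```

View pics/side0.png

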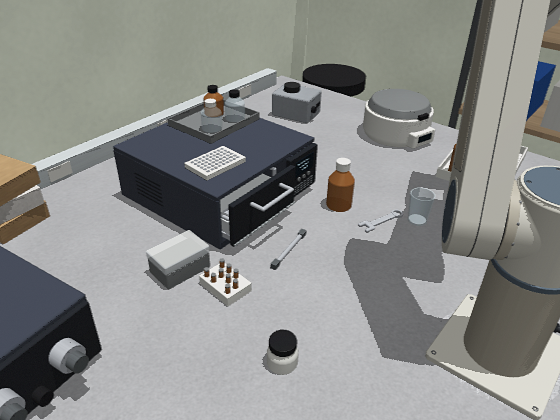

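View pics/top0.png

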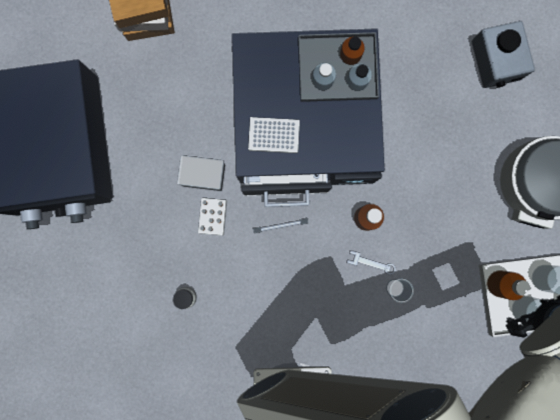

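The side view shows the drawer ajar with its handle near (272,198). In the top view the handle is near (287,200), the column near (280,226), the bottle near (370,216) and the rack near (212,216). I'll zoom in on these.

Run:
```python
import cv2
a=cv2.imread("pics/side0.png")[165:255,205:335]; cv2.imwrite("pics/s0z.png",cv2.resize(a,None,fx=6,fy=6,interpolation=cv2.INTER_CUBIC))
a=cv2.imread("pics/top0.png")[150:240,225:355]; cv2.imwrite("pics/t0z.png",cv2.resize(a,None,fx=6,fy=6,interpolation=cv2.INTER_CUBIC))
```

```text
(no output)
```

View pics/s0z.png

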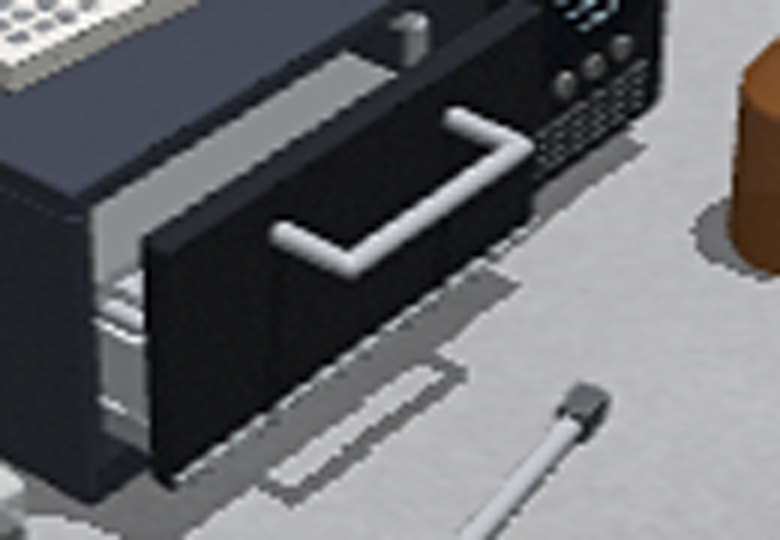

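View pics/t0z.png

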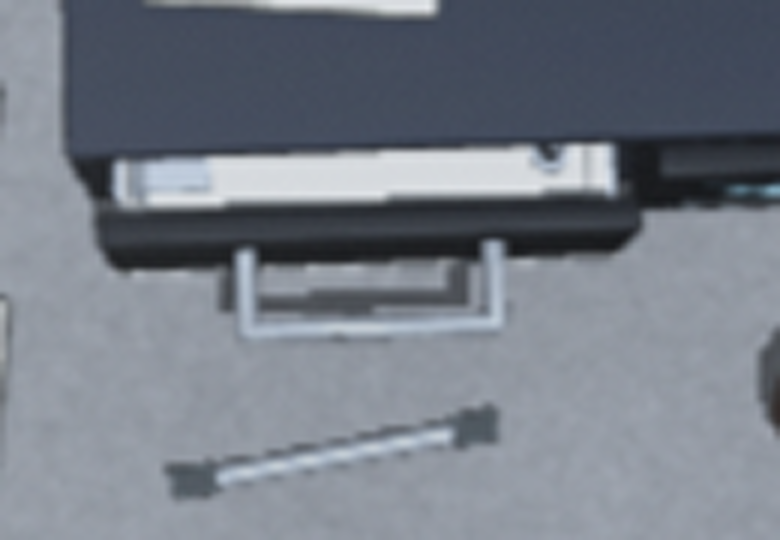

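```bash
cat > h.py <<'E'
import numpy as np, cv2
from scipy.spatial.transform import Rotation as R
from workcell import sensors, capture, camera_model, ticket, r
def P(n):
    c=camera_model(n); Rm=cv2.Rodrigues(c["rvec"])[0]; return c["K"],Rm,np.array(c["tvec"])
def ray(n,uv):
    K,Rm,t=P(n); d=Rm.T@np.linalg.inv(K)@np.array([uv[0],uv[1],1.]); return -Rm.T@t,d/np.linalg.norm(d)
def tri(a,b):  # side px, top px
    o1,d1=ray("side",a);o2,d2=ray("top",b)
    s=np.linalg.lstsq(np.c_[d1,-d2],o2-o1,rcond=None)[0]
    p,q=o1+s[0]*d1,o2+s[1]*d2; return (p+q)/2,np.linalg.norm(p-q)
def plane(n,uv,z):
    o,d=ray(n,uv); return o+d*(z-o[2])/d[2]
def proj(n,p):
    K,Rm,t=P(n); v=K@(Rm@np.array(p)+t); return v[:2]/v[2]
E
python3 - <<'E'
from h import *
L=tri((262.1,208.3),(266.1,204.4)); Rr=tri((292.2,189.2),(306.9,202.9)); print(L,Rr)
d=L[0]-Rr[0]; print(np.linalg.norm(d), "yaw",np.arctan2(-d[0],d[1]),(L[0]+Rr[0])/2)
# body left/right edges on top view: top front edge corners, z=.162
for uv in((225+75/6-.4,150+152/6-.4),(382.,171.)): print(plane("top",uv,.162))
for uv in((225+100/6,150+213/6-.4),(225+640/6,150+200/6-.4)): print('dr back top',plane("top",uv,.146))
E
```

```text
(array([0.56185535, 0.05985782, 0.12374267]), np.float64(0.0035974345921909695)) (array([ 0.56129793, -0.04976206,  0.12313556]), np.float64(0.0015509495137365022))
0.10962297856408845 yaw -0.005084939648850498 [0.56157664 0.00504788 0.12343911]
[0.63559333 0.13103338 0.162     ]
[ 0.6372328  -0.24375394  0.162     ]
dr back top [0.61073531 0.1208496  0.146     ]
dr back top [ 0.61099875 -0.11418053  0.146     ]
```

```bash
python3 -m inch '[{"jaw":0.24,"x":50.4,"y":-37.6,"z":1,"rz":-1.103},{"jaw":0.24,"x":50.4,"y":-37.6,"z":1,"rz":-1.103},{"jaw":0.24,"x":50.4,"y":-37.6,"z":1,"rz":-1.103},{"jaw":0.24,"x":50.4,"y":-37.6,"z":1,"rz":-1.103},{"jaw":0.24,"x":50.4,"y":-37.6,"z":1,"rz":-1.103},{"jaw":0.24,"x":50.4,"y":-37.6,"z":1,"rz":-1.103},{"jaw":0.24,"x":50.4,"y":-37.6,"z":1,"rz":-1.103},{"jaw":0.24,"x":50.4,"y":-37.6,"z":1,"rz":-1.103},{"jaw":0.24,"x":50.4,"y":-37.6,"z":1,"rz":-1.103},{"jaw":0.24,"x":50.4,"y":-37.6,"z":1,"rz":-1.103}]'
cat >> h.py <<'E'
def goal(p,Rt=None):
    s=sensors.get_state(); R0=R.from_quat(s["tool_rot"])
    print("shift cm",(100*R0.inv().apply(np.array(p)-s["tcp_pos"])).round(2))
    if Rt is not None: print("rot",(R0.inv()*Rt).as_rotvec().round(3))
    print("t",s["t"],"tcp",s["tcp_pos"].round(4),"q",s["qpos"].round(3),"F",s["contact_force"].round(1),"gap",round(s["finger_gap"],3))
DOWN_Yx=R.from_matrix(np.c_[[0,1,0],[1,0,0],[0,0,-1]])
DOWN_Yy=R.from_matrix(np.c_[[1,0,0],[0,-1,0],[0,0,-1]])
E
python3 -c "
from h import *
goal((.5616,.005,.26),DOWN_Yx)"
```

```text
shift cm [ 50.37 -37.63   4.38]
rot [-1.000e-03 -1.000e-03 -1.104e+00]
t 0.1 tcp [ 0.2811 -0.5578  0.3032] q [-1.123  0.424  1.631  0.     1.089 -0.019] F [ 0.2 -0.1  0. ] gap 1.005validation failed for argument at $[0]...
```

```bash
python3 -m inch '[{"jaw":0.24,"x":40.0,"y":-30.0,"z":1.0,"rx":0,"ry":0,"rz":-0.9}]' 2>&1; python3 -m inch --help 2>&1 | head; python3 -m inch '[{"jaw":0.24,"x":4.0,"y":-3.0,"z":0.0,"rx":0,"ry":0,"rz":-0.1}]' 2>&1
```

```text
t: 0.18
tcp_pos: [0.2982, -0.5249, 0.303]
tool_rot: [0.957, 0.29, -0.0, 0.002]
contact_force: [1.3, 0.5, 0.7]
finger_gap: 0.882
invalid input: not JSON, or not a number
t: 0.27
tcp_pos: [0.3135, -0.4819, 0.3024]
tool_rot: [0.94, 0.34, 0.0, 0.0]
contact_force: [0.6, 0.8, -0.6]
finger_gap: 0.75
```

```bash
python3 -c "
from h import *
goal((.5616,.005,.26),DOWN_Yx)"
```

```text
shift cm [ 50.22 -21.54   4.24]
rot [ 0.     0.    -0.876]
t 0.2667 tcp [ 0.3135 -0.4819  0.3024] q [-1.015  0.352  1.744  0.     1.045 -0.139] F [ 0.6  0.8 -0.6] gap 0.75
```

```bash
python3 -m inch '[{"jaw":0.24,"x":40,"y":-17.2,"z":0,"rx":0,"ry":0,"rz":-0.87},{"jaw":0.24,"x":40,"y":-17.2,"z":0,"rx":0,"ry":0,"rz":-0.87},{"jaw":0.24,"x":40,"y":-17.2,"z":0,"rx":0,"ry":0,"rz":-0.87},{"jaw":0.24,"x":40,"y":-17.2,"z":0,"rx":0,"ry":0,"rz":-0.87},{"jaw":0.24,"x":40,"y":-17.2,"z":0,"rx":0,"ry":0,"rz":-0.87},{"jaw":0.24,"x":40,"y":-17.2,"z":0,"rx":0,"ry":0,"rz":-0.87},{"jaw":0.24,"x":40,"y":-17.2,"z":0,"rx":0,"ry":0,"rz":-0.87},{"jaw":0.24,"x":40,"y":-17.2,"z":0,"rx":0,"ry":0,"rz":-0.87},{"jaw":0.24,"x":40,"y":-17.2,"z":0,"rx":0,"ry":0,"rz":-0.87},{"jaw":0.24,"x":40,"y":-17.2,"z":0,"rx":0,"ry":0,"rz":-0.87}]' 2>&1
python3 -c "
from h import *
goal((.5616,.005,.26),DOWN_Yx)"
```

```text
t: 1.1
tcp_pos: [0.5036, -0.1085, 0.303]
tool_rot: [0.71, 0.704, -0.0, -0.0]
contact_force: [1.2, -1.1, 0.4]
finger_gap: 0.379
shift cm [11.4  5.7  4.3]
rot [-0.    -0.    -0.009]
t 1.1 tcp [ 0.5036 -0.1085  0.303 ] q [-0.235  0.264  1.871 -0.     1.007 -0.226] F [ 1.2 -1.1  0.4] gap 0.379
```

```bash
python3 -m inch '[{"jaw":0.24,"x":11.4,"y":5.7,"z":4,"rx":0,"ry":0,"rz":-0.009},{"jaw":0.24,"x":11.4,"y":5.7,"z":4,"rx":0,"ry":0,"rz":-0.009},{"jaw":0.24,"x":11.4,"y":5.7,"z":4,"rx":0,"ry":0,"rz":-0.009},{"jaw":0.24,"x":11.4,"y":5.7,"z":4,"rx":0,"ry":0,"rz":-0.009},{"jaw":0.24,"x":11.4,"y":5.7,"z":4,"rx":0,"ry":0,"rz":-0.009}]' 2>&1
python3 - <<'E'
from h import *
goal((.5616,.005,.17),DOWN_Yx)
for n,c in(("side",(160,250,205,335)),("top",(150,240,225,355))):
    im=capture(n)[:,:,::-1]; cv2.imwrite(f"pics/{n}1.png",im)
    cv2.imwrite(f"pics/{n}1z.png",cv2.resize(im[c[0]:c[1],c[2]:c[3]],None,fx=6,fy=6,interpolation=cv2.INTER_CUBIC))
E
```

```text
t: 1.52
tcp_pos: [0.5616, 0.0054, 0.2617]
tool_rot: [0.706, 0.708, -0.001, -0.001]
contact_force: [-0.6, -0.8, -0.2]
finger_gap: 0.381
shift cm [-0.04  0.02  9.17]
rot [-0.002 -0.     0.004]
t 1.5167 tcp [0.5616 0.0054 0.2617] q [-0.012  0.385  1.804  0.     0.955 -0.016] F [-0.6 -0.8 -0.2] gap 0.381
```

View pics/side1z.png

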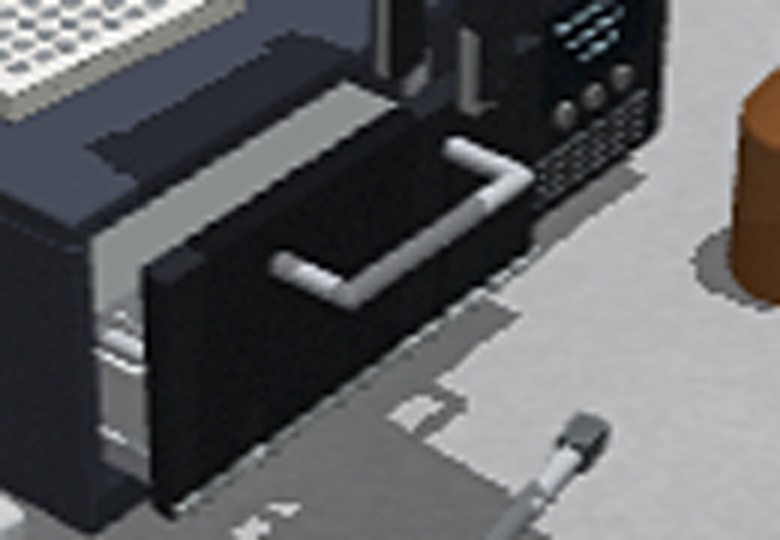

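View pics/side1.png

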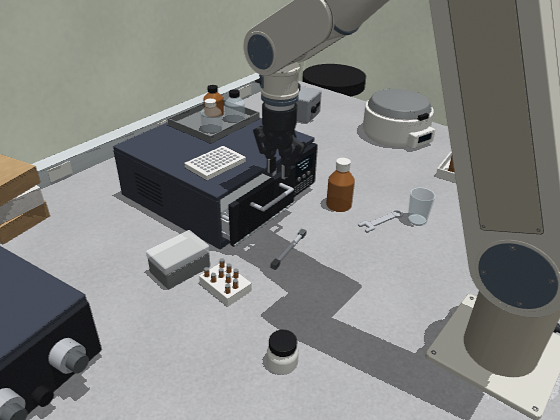

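View pics/top1.png

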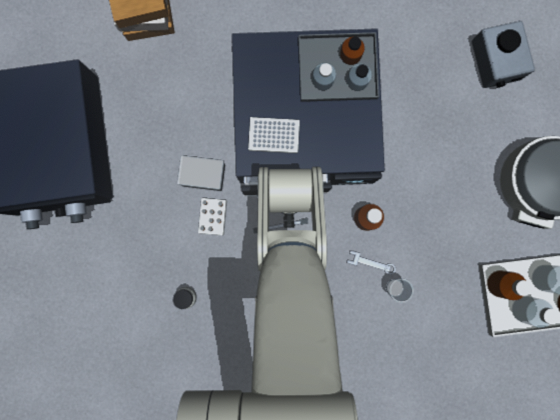

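The side view shows the gripper above the handle, with fingertips near (272,174) and (284,177). I'll check those against the projected fingertip positions and then descend.

Run:
```python
from h import *
for x in(.532,.546,.577,.591):
  for dz in(.065,.073):
    u=proj("side",(x,.0054,.2617-dz)); print(x,dz,u.round(1),"zoom",((u-[205,160])*6).round(0))
```

```text
0.532 0.065 [288.3 176.7] zoom [500. 100.]
0.532 0.073 [288.2 179.7] zoom [499. 118.]
0.546 0.065 [283.5 174.6] zoom [471.  88.]
0.546 0.073 [283.4 177.6] zoom [471. 106.]
0.577 0.065 [273.1 170.1] zoom [409.  61.]
0.577 0.073 [273.1 173. ] zoom [408.  78.]
0.591 0.065 [268.5 168.1] zoom [381.  48.]
0.591 0.073 [268.5 171. ] zoom [381.  66.]
```

```bash
python3 -m inch '[{"jaw":0.24,"x":0,"y":0,"z":3,"rx":0,"ry":0,"rz":0},{"jaw":0.24,"x":0,"y":0,"z":5,"rx":0,"ry":0,"rz":0},{"jaw":0.24,"x":0,"y":0,"z":7,"rx":0,"ry":0,"rz":0},{"jaw":0.24,"x":0,"y":0,"z":8.5,"rx":0,"ry":0,"rz":0},{"jaw":0.24,"x":0,"y":0,"z":8.5,"rx":0,"ry":0,"rz":0}]' 2>&1
python3 -m inch '[{"jaw":1,"x":0,"y":0,"z":0,"rx":0,"ry":0,"rz":0},{"jaw":1,"x":0,"y":0,"z":0,"rx":0,"ry":0,"rz":0},{"jaw":1,"x":0,"y":0,"z":0,"rx":0,"ry":0,"rz":0},{"jaw":1,"x":0,"y":0,"z":0,"rx":0,"ry":0,"rz":0},{"jaw":1,"x":0,"y":0,"z":0,"rx":0,"ry":0,"rz":0},{"jaw":1,"x":0,"y":0,"z":0,"rx":0,"ry":0,"rz":0}]' 40
```

```text
t: 2.03
tcp_pos: [0.5605, 0.001, 0.1769]
tool_rot: [0.708, 0.706, -0.0, -0.0]
contact_force: [-0.4, 0.9, 0.2]
finger_gap: 0.383
t: 2.53
tcp_pos: [0.5614, 0.0017, 0.1789]
tool_rot: [0.707, 0.707, -0.0, 0.001]
contact_force: [-0.2, -7.5, 0.4]
finger_gap: 0.095
```

```bash
python3 -m inch '[{"jaw":1,"x":0,"y":-1,"z":0,"rx":0,"ry":0,"rz":0},{"jaw":1,"x":0,"y":-2.5,"z":0,"rx":0,"ry":0,"rz":0},{"jaw":1,"x":0,"y":-4,"z":0,"rx":0,"ry":0,"rz":0},{"jaw":1,"x":0,"y":-5.5,"z":0,"rx":0,"ry":0,"rz":0},{"jaw":1,"x":0,"y":-7,"z":0,"rx":0,"ry":0,"rz":0},{"jaw":1,"x":0,"y":-8.5,"z":0,"rx":0,"ry":0,"rz":0},{"jaw":1,"x":0,"y":-10,"z":0,"rx":0,"ry":0,"rz":0},{"jaw":1,"x":0,"y":-11,"z":0,"rx":0,"ry":0,"rz":0},{"jaw":1,"x":0,"y":-12,"z":0,"rx":0,"ry":0,"rz":0},{"jaw":1,"x":0,"y":-12,"z":0,"rx":0,"ry":0,"rz":0}]'
python3 -c "
from h import *
goal((.429,.005,.177),DOWN_Yx)"
```

```text
t: 3.37
tcp_pos: [0.4405, 0.0006, 0.1788]
tool_rot: [0.706, 0.708, -0.001, 0.002]
contact_force: [-2.3, -21.5, 0.8]
finger_gap: 0.095
shift cm [ 0.44 -1.15  0.18]
rot [0.001 0.004 0.002]
t 3.3667 tcp [0.4405 0.0006 0.1788] q [-0.024  0.37   2.111 -0.006  0.66  -0.021] F [ -2.3 -21.5   0.8] gap 0.095
```

```bash
python3 -m inch '[{"jaw":1,"x":-0.2,"y":0,"z":0,"rx":0,"ry":0,"rz":0},{"jaw":1,"x":-0.4,"y":0,"z":0,"rx":0,"ry":0,"rz":0},{"jaw":1,"x":-0.4,"y":0,"z":0,"rx":0,"ry":0,"rz":0}]'
python3 - <<'E'
from h import *
goal((.429,.005,.177),DOWN_Yx)
for n in("side","top"):
    im=capture(n)[:,:,::-1]; cv2.imwrite(f"pics/{n}2.png",im)
E
```

```text
t: 3.62
tcp_pos: [0.4406, -0.0001, 0.1788]
tool_rot: [0.708, 0.706, 0.001, -0.001]
contact_force: [-3.8, 10.7, 7.5]
finger_gap: 0.096
shift cm [ 0.51 -1.16  0.18]
rot [-0.001 -0.003 -0.002]
t 3.6167 tcp [ 4.406e-01 -1.000e-04  1.788e-01] q [-0.029  0.37   2.109  0.004  0.663 -0.03 ] F [-3.8 10.7  7.5] gap 0.096
```

View pics/side2.png

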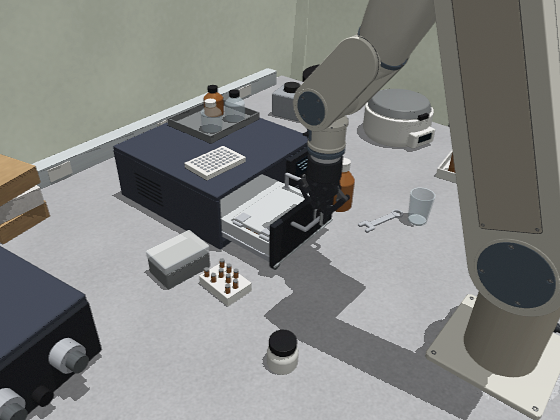

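View pics/top2.png

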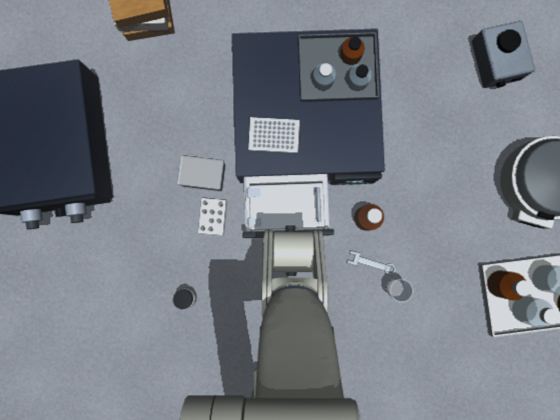

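The drawer is nearly out in both views. I'll creep to the stop and watch the force.

```bash
python3 -m inch '[{"jaw":1,"x":0.1,"y":-0.3,"z":0,"rx":0,"ry":0,"rz":0},{"jaw":1,"x":0.1,"y":-0.6,"z":0,"rx":0,"ry":0,"rz":0},{"jaw":1,"x":0.1,"y":-0.8,"z":0,"rx":0,"ry":0,"rz":0},{"jaw":1,"x":0.1,"y":-0.8,"z":0,"rx":0,"ry":0,"rz":0}]'
python3 -m inch '[{"jaw":1,"x":0,"y":-0.2,"z":0,"rx":0,"ry":0,"rz":0},{"jaw":1,"x":0,"y":-0.2,"z":0,"rx":0,"ry":0,"rz":0}]'
python3 -m inch '[{"jaw":1,"x":0,"y":-0.2,"z":0,"rx":0,"ry":0,"rz":0},{"jaw":1,"x":0,"y":-0.2,"z":0,"rx":0,"ry":0,"rz":0}]'
```

```text
t: 4.05
tcp_pos: [0.4347, 0.0001, 0.1789]
tool_rot: [0.707, 0.707, 0.002, 0.001]
contact_force: [4.4, 1.6, -2.2]
finger_gap: 0.093
t: 4.22
tcp_pos: [0.4328, 0.0, 0.1788]
tool_rot: [0.707, 0.707, 0.002, 0.001]
contact_force: [5.4, 2.4, -1.6]
finger_gap: 0.102
t: 4.38
tcp_pos: [0.4308, 0.0, 0.1788]
tool_rot: [0.707, 0.707, 0.002, 0.001]
contact_force: [4.8, 1.7, -1.9]
finger_gap: 0.098
```

```bash
for i in 1 ; do python3 -m inch '[{"jaw":1,"x":0,"y":-0.2,"z":0,"rx":0,"ry":0,"rz":0},{"jaw":1,"x":0,"y":-0.2,"z":0,"rx":0,"ry":0,"rz":0}]'
python3 -m inch '[{"jaw":1,"x":0,"y":-0.2,"z":0,"rx":0,"ry":0,"rz":0},{"jaw":1,"x":0,"y":-0.2,"z":0,"rx":0,"ry":0,"rz":0}]'; done
```

```text
t: 4.55
tcp_pos: [0.4288, -0.0, 0.1788]
tool_rot: [0.707, 0.707, 0.002, 0.001]
contact_force: [3.2, 0.8, -2.0]
finger_gap: 0.096
t: 4.72
tcp_pos: [0.428, -0.0, 0.1789]
tool_rot: [0.707, 0.707, 0.003, 0.002]
contact_force: [8.6, 1.6, -7.9]
finger_gap: 0.096
```

```bash
python3 -m inch '[{"jaw":1,"x":0,"y":-0.15,"z":0,"rx":0,"ry":0,"rz":0},{"jaw":1,"x":0,"y":-0.15,"z":0,"rx":0,"ry":0,"rz":0},{"jaw":1,"x":0,"y":-0.15,"z":0,"rx":0,"ry":0,"rz":0}]'
```

```text
t: 4.97
tcp_pos: [0.4278, -0.0, 0.1789]
tool_rot: [0.707, 0.707, 0.003, 0.003]
contact_force: [13.9, 1.6, -13.0]
finger_gap: 0.094
```

At the hard stop: TCP x is held at 0.428 and the force is rising. Releasing and going up.

```bash
python3 -m inch '[{"jaw":0.24,"x":0,"y":0.2,"z":0,"rx":0,"ry":0,"rz":0},{"jaw":0.24,"x":0,"y":0.2,"z":0,"rx":0,"ry":0,"rz":0},{"jaw":0.24,"x":0,"y":0.2,"z":0,"rx":0,"ry":0,"rz":0},{"jaw":0.24,"x":0,"y":0.2,"z":0,"rx":0,"ry":0,"rz":0},{"jaw":0.24,"x":0,"y":0.2,"z":-2,"rx":0,"ry":0,"rz":0},{"jaw":0.24,"x":0,"y":0.2,"z":-5,"rx":0,"ry":0,"rz":0},{"jaw":0.24,"x":0,"y":0.2,"z":-9,"rx":0,"ry":0,"rz":0},{"jaw":0.24,"x":0,"y":0.2,"z":-12,"rx":0,"ry":0,"rz":0},{"jaw":0.24,"x":0,"y":0.2,"z":-12,"rx":0,"ry":0,"rz":0}]'
python3 - <<'E'
from h import *
goal((.546,-.06,.26),DOWN_Yy)
for n in("side","top"):
    im=capture(n)[:,:,::-1]; cv2.imwrite(f"pics/{n}3.png",im)
im=cv2.imread("pics/side3.png")[160:280,200:340];cv2.imwrite("pics/s3z.png",cv2.resize(im,None,fx=5,fy=5,interpolation=cv2.INTER_CUBIC))
im=cv2.imread("pics/top3.png")[150:270,220:360];cv2.imwrite("pics/t3z.png",cv2.resize(im,None,fx=5,fy=5,interpolation=cv2.INTER_CUBIC))
E
```

```text
t: 5.72
tcp_pos: [0.4281, -0.0001, 0.3035]
tool_rot: [0.707, 0.707, 0.003, 0.003]
contact_force: [0.6, 0.3, 0.1]
finger_gap: 0.381
shift cm [-5.99 11.75  4.46]
rot [ 0.007 -0.007  1.571]
t 5.7167 tcp [ 4.281e-01 -1.000e-04  3.035e-01] q [-0.028  0.126  2.049  0.     0.957 -0.028] F [0.6 0.3 0.1] gap 0.381
```

View pics/s3z.png

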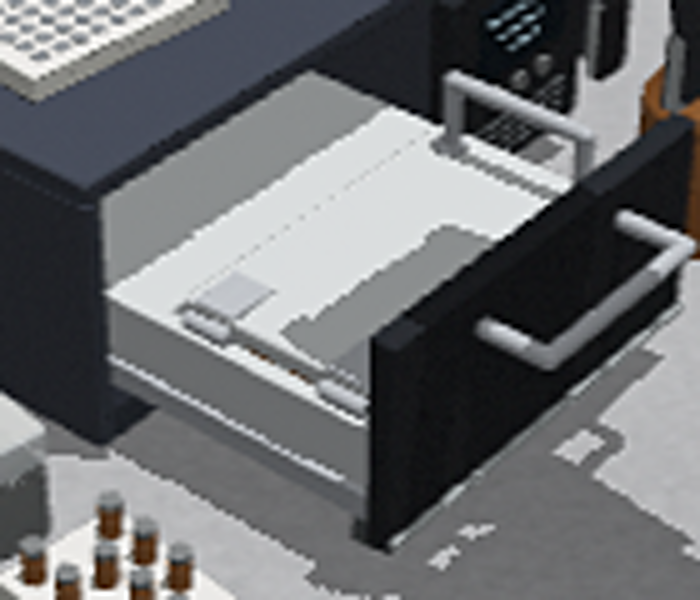

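View pics/t3z.png

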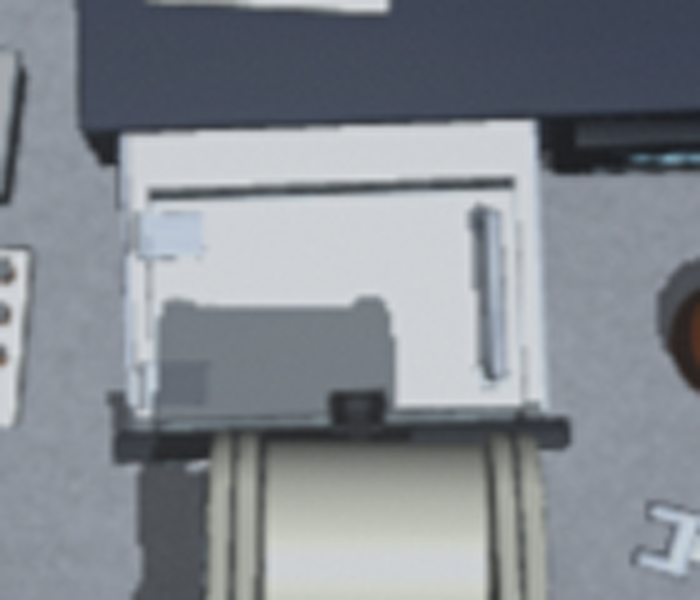

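Run:
```python
from h import *
a=tri((290.2,175.2),(317.2,192.0)); b=tri((317.2,188.2),(319.2,224.6)); print(a,b,(a[0]+b[0])/2, np.linalg.norm(a[0]-b[0]))
L=tri((200+545/5-.4,160+357/5-.4),(0,0))[0]*0
# drawer handle/back edge check and bow at z .137 from each camera
for n,p in(("top",(317.2,192.0)),("top",(319.2,224.6)),("side",(290.2,175.2)),("side",(317.2,188.2))): print(n,plane(n,p,.137).round(4))
for uv in((220+130/5-.4,150+415/5-.4),(220+545/5,150+412/5-.4)): print('dr back top',plane("top",uv,.146))
for p in ((.547,-.0765,.137),(.508,-.0765,.137),(.586,-.0765,.137)): print(proj("top",p),proj("side",p))
```

```text
(array([ 0.58837186, -0.07632024,  0.1403743 ]), np.float64(0.0006468204249541285)) (array([ 0.50444705, -0.07853811,  0.13571624]), np.float64(0.002787331250962966)) [ 0.54640946 -0.07742917  0.13804527] 0.08408322849651788
top [ 0.589  -0.0764  0.137 ]
top [ 0.5032 -0.0792  0.137 ]
side [ 0.5914 -0.0809  0.137 ]
side [ 0.5045 -0.0761  0.137 ]
dr back top [0.48670731 0.11298214 0.146     ]
dr back top [ 0.48313625 -0.10343851  0.146     ]
[317.69313937 207.9370888 ] [303.27488697 182.03863288]
[318.11155298 222.80803616] [316.12865386 187.61571103]
[317.27624142 193.12001021] [290.81878379 176.63409572]
```

```bash
python3 -m inch '[{"jaw":0,"x":-7.7,"y":11.8,"z":3,"rx":0.007,"ry":-0.007,"rz":0.85},{"jaw":0,"x":-7.7,"y":11.8,"z":3,"rx":0.007,"ry":-0.007,"rz":0.85},{"jaw":0,"x":-7.7,"y":11.8,"z":3,"rx":0.007,"ry":-0.007,"rz":0.85},{"jaw":0,"x":-7.7,"y":11.8,"z":3,"rx":0.007,"ry":-0.007,"rz":0.85},{"jaw":0,"x":-7.7,"y":11.8,"z":3,"rx":0.007,"ry":-0.007,"rz":0.85},{"jaw":0,"x":-7.7,"y":11.8,"z":3,"rx":0.007,"ry":-0.007,"rz":0.85},{"jaw":0,"x":-7.7,"y":11.8,"z":3,"rx":0.007,"ry":-0.007,"rz":0.85},{"jaw":0,"x":-7.7,"y":11.8,"z":3,"rx":0.007,"ry":-0.007,"rz":0.85}]'
python3 -c "
from h import *
goal((.5465,-.077,.265),DOWN_Yy)"
```

```text
t: 6.48
tcp_pos: [0.5427, -0.077, 0.2659]
tool_rot: [0.936, 0.351, -0.007, -0.001]
contact_force: [-0.2, 0.5, -0.0]
finger_gap: 0.497
shift cm [0.29 0.25 0.09]
rot [-0.002  0.014  0.717]
t 6.4833 tcp [ 0.5427 -0.077   0.2659] q [-0.161  0.364  1.825 -0.006  0.965  0.696] F [-0.2  0.5 -0. ] gap 0.497
```

```bash
python3 -m inch '[{"jaw":0,"x":0.3,"y":0.2,"z":0,"rx":0,"ry":0.01,"rz":0.717},{"jaw":0,"x":0.3,"y":0.2,"z":0,"rx":0,"ry":0.01,"rz":0.717},{"jaw":0,"x":0.3,"y":0.2,"z":0,"rx":0,"ry":0.01,"rz":0.717},{"jaw":0,"x":0.3,"y":0.2,"z":0,"rx":0,"ry":0.01,"rz":0.717},{"jaw":0,"x":0.3,"y":0.2,"z":0,"rx":0,"ry":0.01,"rz":0.717},{"jaw":0,"x":0.3,"y":0.2,"z":0,"rx":0,"ry":0.01,"rz":0.717},{"jaw":0,"x":0.3,"y":0.2,"z":0,"rx":0,"ry":0.01,"rz":0.717},{"jaw":0,"x":0.3,"y":0.2,"z":0,"rx":0,"ry":0.01,"rz":0.717}]'
python3 - <<'E'
from h import *
goal((.5465,-.077,.192),DOWN_Yy)
im=capture("side")[:,:,::-1];cv2.imwrite("pics/s4z.png",cv2.resize(im[120:270,200:380],None,fx=4,fy=4,interpolation=cv2.INTER_CUBIC))
E
```

```text
t: 7.15
tcp_pos: [0.5467, -0.0764, 0.2672]
tool_rot: [1.0, 0.004, -0.001, -0.0]
contact_force: [-0.2, -0.8, -0.7]
finger_gap: 0.494
shift cm [-0.01  0.06  7.52]
rot [-0.     0.002  0.009]
t 7.15 tcp [ 0.5467 -0.0764  0.2672] q [-0.16   0.365  1.821  0.     0.958  1.401] F [-0.2 -0.8 -0.7] gap 0.494
```

View pics/s4z.png

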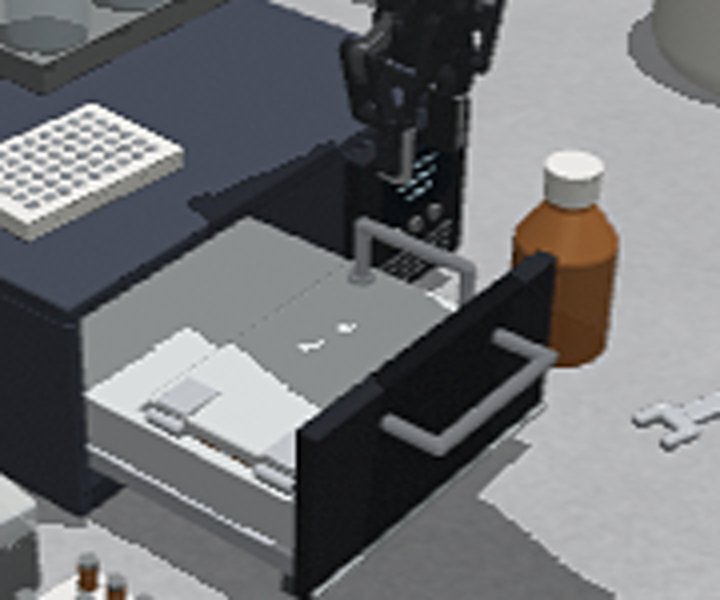

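The view shows the gripper above the bow, with the visible fingertip at zoom (400,180) and the bow running from (362,225) to (470,268). Descending to straddle it.

```bash
python3 -m inch '[{"jaw":0,"x":0,"y":0,"z":3,"rx":0,"ry":0,"rz":0.01},{"jaw":0,"x":0,"y":0,"z":5,"rx":0,"ry":0,"rz":0.01},{"jaw":0,"x":0,"y":0,"z":6.5,"rx":0,"ry":0,"rz":0.01},{"jaw":0,"x":0,"y":0,"z":7.6,"rx":0,"ry":0,"rz":0.01},{"jaw":0,"x":0,"y":0,"z":7.6,"rx":0,"ry":0,"rz":0.01}]'
python3 -m inch '[{"jaw":1,"x":0,"y":0,"z":0,"rx":0,"ry":0,"rz":0},{"jaw":1,"x":0,"y":0,"z":0,"rx":0,"ry":0,"rz":0},{"jaw":1,"x":0,"y":0,"z":0,"rx":0,"ry":0,"rz":0},{"jaw":1,"x":0,"y":0,"z":0,"rx":0,"ry":0,"rz":0},{"jaw":1,"x":0,"y":0,"z":0,"rx":0,"ry":0,"rz":0},{"jaw":1,"x":0,"y":0,"z":0,"rx":0,"ry":0,"rz":0},{"jaw":1,"x":0,"y":0,"z":0,"rx":0,"ry":0,"rz":0}]' 60
python3 - <<'E'
from h import *
goal((.5465,-.077,.191),DOWN_Yy)
s=sensors.get_state(); T=s["tcp_pos"]; g=.054
G=T+np.array([0,0,-g]); H=np.array([G[0],G[1]+.185,.088])
a0=np.arctan2(.049,.185);rad=np.hypot(.049,.185)
for d in (0,3,6,9,12,15,18,21,24,27,30,33,36,39,42,45,48,51,54,57,60):
    th=np.radians(d); t2=th/2
    p=H+rad*np.array([0,-np.cos(a0+th),np.sin(a0+th)])+[0,0,G[2]-.137]
    tz=np.array([0,-np.sin(t2),-np.cos(t2)]); tcp=p-g*tz; dd=(tcp-T)*100
    print(d,"y %.2f z %.2f rx %.3f"%(-dd[1],-dd[2],-t2))
im=capture("side")[:,:,::-1];cv2.imwrite("pics/s5z.png",cv2.resize(im[120:270,200:380],None,fx=4,fy=4,interpolation=cv2.INTER_CUBIC))
E
```

```text
t: 7.62
tcp_pos: [0.5461, -0.0763, 0.1897]
tool_rot: [1.0, -0.002, -0.002, -0.0]
contact_force: [0.0, 0.8, 0.5]
finger_gap: 0.499
t: 8.2
tcp_pos: [0.5481, -0.0773, 0.1932]
tool_rot: [1.0, -0.003, 0.001, 0.001]
contact_force: [-0.1, -5.0, 0.1]
finger_gap: 0.091
shift cm [-0.16 -0.03  0.22]
rot [ 0.001 -0.002 -0.005]
t 8.2 tcp [ 0.5481 -0.0773  0.1932] q [-1.610e-01  4.740e-01  1.863e+00 -1.000e-03  8.030e-01  1.416e+00] F [-0.1 -5.   0.1] gap 0.091
0 y -0.00 z -0.00 rx -0.000
3 y -0.42 z -0.96 rx -0.026
6 y -0.90 z -1.90 rx -0.052
9 y -1.42 z -2.82 rx -0.079
12 y -1.99 z -3.71 rx -0.105
15 y -2.60 z -4.57 rx -0.131
18 y -3.26 z -5.41 rx -0.157
21 y -3.97 z -6.21 rx -0.183
24 y -4.72 z -6.98 rx -0.209
27 y -5.50 z -7.72 rx -0.236
30 y -6.33 z -8.41 rx -0.262
33 y -7.19 z -9.06 rx -0.288
36 y -8.08 z -9.67 rx -0.314
39 y -9.01 z -10.24 rx -0.340
42 y -9.97 z -10.76 rx -0.367
45 y -10.95 z -11.24 rx -0.393
48 y -11.96 z -11.66 rx -0.419
51 y -12.99 z -12.03 rx -0.445
54 y -14.04 z -12.36 rx -0.471
57 y -15.11 z -12.63 rx -0.497
60 y -16.19 z -12.85 rx -0.524
```

View pics/s5z.png

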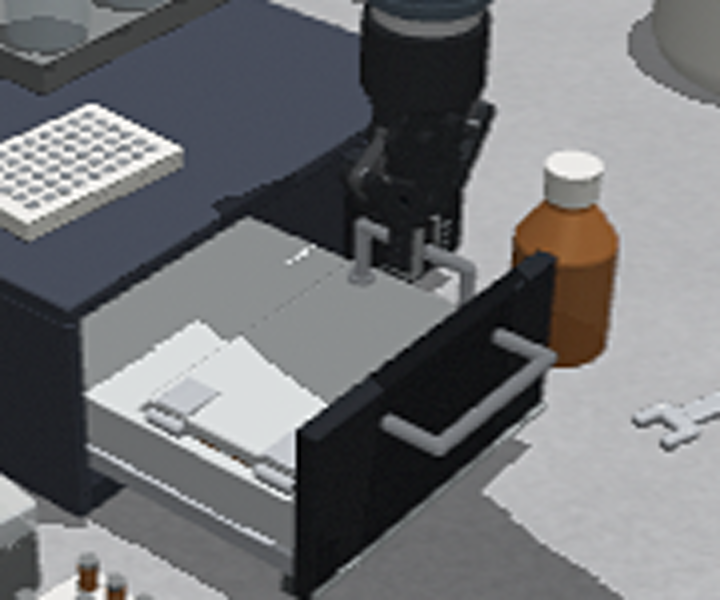

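The bow is between the pads, with the gap stalled at 0.09. I'll lift along the arc in stages.

```bash
python3 -m inch '[{"jaw":1,"x":0,"y":-0.42,"z":-0.96,"rx":-0.026,"ry":0,"rz":0},{"jaw":1,"x":0,"y":-0.9,"z":-1.9,"rx":-0.052,"ry":0,"rz":0},{"jaw":1,"x":0,"y":-1.42,"z":-2.82,"rx":-0.079,"ry":0,"rz":0},{"jaw":1,"x":-0.05,"y":-1.99,"z":-3.71,"rx":-0.105,"ry":0,"rz":0},{"jaw":1,"x":-0.1,"y":-2.6,"z":-4.57,"rx":-0.131,"ry":0,"rz":0},{"jaw":1,"x":-0.1,"y":-3.26,"z":-5.41,"rx":-0.157,"ry":0,"rz":0},{"jaw":1,"x":-0.1,"y":-3.97,"z":-6.21,"rx":-0.183,"ry":0,"rz":0},{"jaw":1,"x":-0.1,"y":-3.97,"z":-6.21,"rx":-0.183,"ry":0,"rz":0}]'
cat >> h.py <<'E'
def arc(d0,ds,tz0):
    # rows from cover angle d0 (tool tilt tz0 rad) to ds
    g=.054;a0=np.arctan2(.049,.185);rad=np.hypot(.049,.185)
    def f(th,t): return rad*np.array([0,-np.cos(a0+th),np.sin(a0+th)])-g*np.array([0,-np.sin(t),-np.cos(t)])
    R0=R.from_euler('x',-tz0)*DOWN_Yy
    b=f(np.radians(d0),tz0)
    for d in ds:
        t=np.radians(d)/2; dd=R0.inv().apply(f(np.radians(d),t)-b)*100
        print(d,"y %.2f z %.2f rx %.3f"%(dd[1],dd[2],-(t-tz0)))
E
python3 - <<'E'
from h import *
goal((.5465,-.0773+.0397,.1932+.0621),DOWN_Yy)
arc(21,range(24,61,3),.183)
for n in("side","top"):
    im=capture(n)[:,:,::-1]; cv2.imwrite(f"pics/{n}6.png",im)
im=cv2.imread("pics/side6.png");cv2.imwrite("pics/s6z.png",cv2.resize(im[120:270,200:380],None,fx=4,fy=4,interpolation=cv2.INTER_CUBIC))
E
```

```text
t: 8.92
tcp_pos: [0.5476, -0.0366, 0.2566]
tool_rot: [0.996, -0.002, 0.002, 0.093]
contact_force: [2.1, -8.8, 2.0]
finger_gap: 0.089
shift cm [-0.11  0.08  0.14]
rot [ 0.186 -0.003 -0.004]
t 8.9167 tcp [ 0.5476 -0.0366  0.2566] q [-0.011  0.377  1.843 -0.233  0.93   1.704] F [ 2.1 -8.8  2. ] gap 0.089
24 y -0.60 z -0.89 rx -0.026
27 y -1.24 z -1.76 rx -0.053
30 y -1.92 z -2.59 rx -0.079
33 y -2.65 z -3.39 rx -0.105
36 y -3.42 z -4.15 rx -0.131
39 y -4.22 z -4.88 rx -0.157
42 y -5.07 z -5.56 rx -0.184
45 y -5.95 z -6.21 rx -0.210
48 y -6.87 z -6.81 rx -0.236
51 y -7.81 z -7.37 rx -0.262
54 y -8.79 z -7.87 rx -0.288
57 y -9.79 z -8.34 rx -0.314
60 y -10.81 z -8.75 rx -0.341
```

View pics/s6z.png

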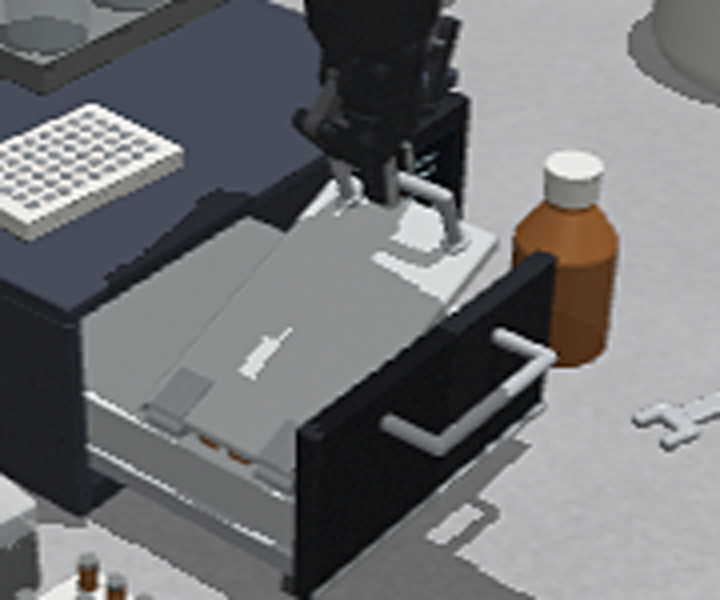

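View pics/top6.png

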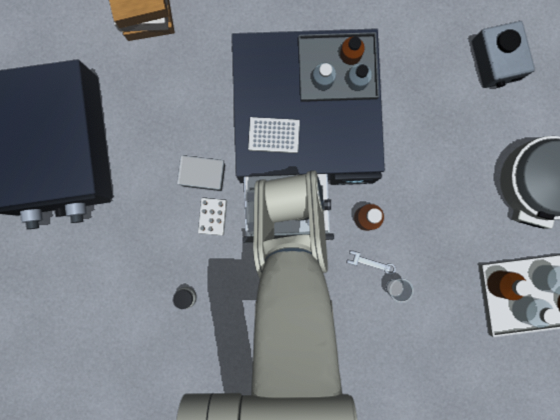

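The cover is at about 21° and held, and the drawer has not moved. Continuing.

```bash
python3 -m inch '[{"jaw":1,"x":0,"y":-0.6,"z":-0.89,"rx":-0.026,"ry":0,"rz":0},{"jaw":1,"x":0,"y":-1.24,"z":-1.76,"rx":-0.053,"ry":0,"rz":0},{"jaw":1,"x":0,"y":-1.92,"z":-2.59,"rx":-0.079,"ry":0,"rz":0},{"jaw":1,"x":0,"y":-2.65,"z":-3.39,"rx":-0.105,"ry":0,"rz":0},{"jaw":1,"x":-0.05,"y":-3.42,"z":-4.15,"rx":-0.131,"ry":0,"rz":0},{"jaw":1,"x":-0.1,"y":-4.22,"z":-4.88,"rx":-0.157,"ry":0,"rz":0},{"jaw":1,"x":-0.1,"y":-5.07,"z":-5.56,"rx":-0.184,"ry":0,"rz":0},{"jaw":1,"x":-0.1,"y":-5.07,"z":-5.56,"rx":-0.184,"ry":0,"rz":0}]'
python3 - <<'E'
from h import *
goal((0,0,0),DOWN_Yy)
arc(42,range(45,61,3),.367)
E
```

```text
t: 9.68
tcp_pos: [0.5471, 0.0235, 0.3018]
tool_rot: [0.983, -0.002, 0.001, 0.184]
contact_force: [1.6, -8.3, 6.3]
finger_gap: 0.087
shift cm [-54.79  -8.45  28.91]
rot [ 0.37  -0.002 -0.004]
t 9.6833 tcp [0.5471 0.0235 0.3018] q [ 0.17   0.346  1.796 -0.411  1.1    1.953] F [ 1.6 -8.3  6.3] gap 0.087
45 y -0.75 z -0.80 rx -0.026
48 y -1.54 z -1.55 rx -0.052
51 y -2.36 z -2.27 rx -0.078
54 y -3.23 z -2.95 rx -0.104
57 y -4.13 z -3.59 rx -0.130
60 y -5.06 z -4.18 rx -0.157
```

```bash
python3 -m inch '[{"jaw":1,"x":0,"y":-0.75,"z":-0.85,"rx":-0.026,"ry":0,"rz":0},{"jaw":1,"x":0,"y":-1.54,"z":-1.65,"rx":-0.052,"ry":0,"rz":0},{"jaw":1,"x":0,"y":-2.36,"z":-2.37,"rx":-0.078,"ry":0,"rz":0},{"jaw":1,"x":0,"y":-3.23,"z":-3.05,"rx":-0.104,"ry":0,"rz":0},{"jaw":1,"x":-0.05,"y":-4.13,"z":-3.69,"rx":-0.13,"ry":0,"rz":0},{"jaw":1,"x":-0.05,"y":-5.06,"z":-4.28,"rx":-0.157,"ry":0,"rz":0},{"jaw":1,"x":-0.05,"y":-5.06,"z":-4.28,"rx":-0.157,"ry":0,"rz":0},{"jaw":1,"x":-0.05,"y":-5.06,"z":-4.28,"rx":-0.157,"ry":0,"rz":0}]'
python3 - <<'E'
from h import *
goal((0,0,0),DOWN_Yy)
s=sensors.get_state(); g=s["tcp_pos"]+R.from_quat(s["tool_rot"]).apply([0,0,.054]); print("grasp",g)
v=g-np.array([0,.1075,.088]); print("cover deg", np.degrees(np.arctan2(v[2],-v[1])-np.arctan2(.049,.185)), np.hypot(v[1],v[2]))
for n in("side","top"):
    im=capture(n)[:,:,::-1]; cv2.imwrite(f"pics/{n}7.png",im)
im=cv2.imread("pics/side7.png");cv2.imwrite("pics/s7z.png",cv2.resize(im[120:270,180:360],None,fx=4,fy=4,interpolation=cv2.INTER_CUBIC))
im=cv2.imread("pics/top7.png");cv2.imwrite("pics/t7z.png",cv2.resize(im[150:270,220:360],None,fx=5,fy=5,interpolation=cv2.INTER_CUBIC))
E
```

```text
t: 10.35
tcp_pos: [0.5466, 0.0858, 0.3228]
tool_rot: [0.966, -0.002, 0.0, 0.259]
contact_force: [2.2, -5.2, 5.5]
finger_gap: 0.087
shift cm [-54.68  -8.51  32.26]
rot [ 0.525 -0.001 -0.005]
t 10.35 tcp [0.5466 0.0858 0.3228] q [ 0.331  0.375  1.736 -0.521  1.261  2.127] F [ 2.2 -5.2  5.5] gap 0.087
grasp [0.54654937 0.05869146 0.27608493]
cover deg 60.61748499121283 0.19431473510861846
```

View pics/s7z.png

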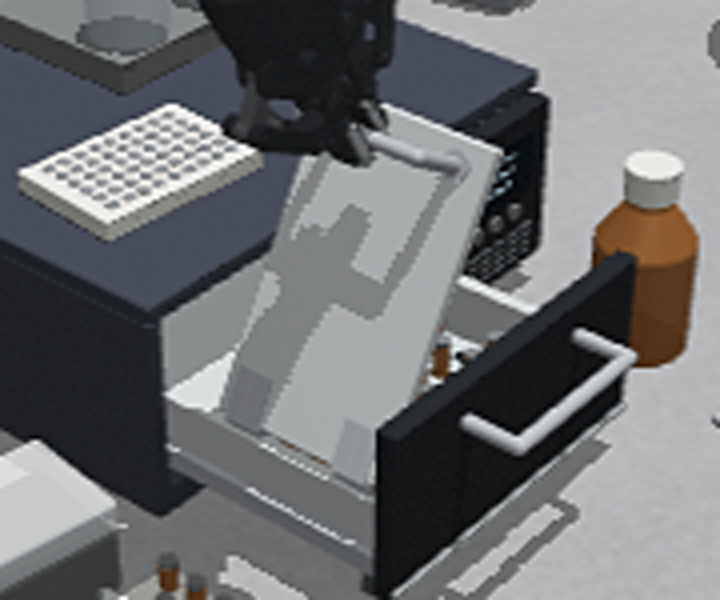

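View pics/t7z.png

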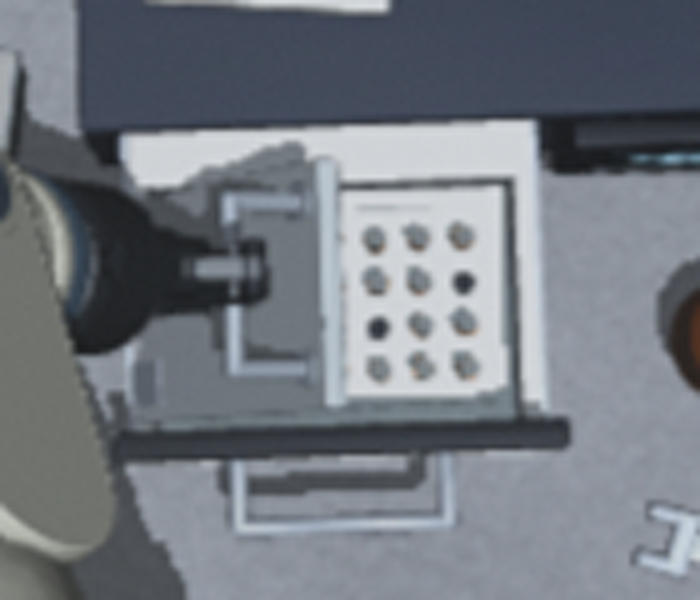

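View pics/side7.png

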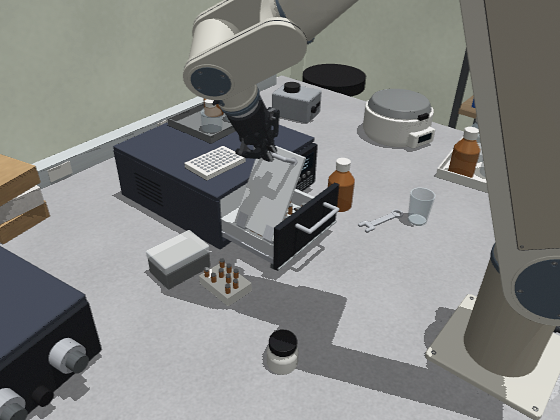

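Run:
```python
from h import *
f=lambda u,v:(180+u/4-.4,120+v/4-.4); t=lambda u,v:(220+u/5-.4,150+v/5-.4)
a=tri(f(385,106),t(317,160)); b=tri(f(497,152),t(328,404)); print(a,b)
m=(a[0]+b[0])/2; v=m-np.array([0,.1075,.088]); print(m, np.degrees(np.arctan2(v[2],-v[1])-np.arctan2(.009,.202)),np.hypot(v[1],v[2]))
# drawer handle now
h=[tri((180+518/4-.4,120+445/4-.4),t(240,525)),tri((180+630/4-.4,120+356/4-.4),t(447,522))]; print(h)
a=cv2.imread("pics/top3.png").astype(int)[225:265,240:345]; b=cv2.imread("pics/top7.png").astype(int)[225:265,240:345]
for n in (3,7):
    im=cv2.imread(f"pics/top{n}.png").astype(int); print(n,im[228:246,250,1],im[228:246,332,1])
```

```text
(array([0.59140417, 0.00443122, 0.25628999]), np.float64(0.03234975898092901)) (array([0.48712667, 0.01156295, 0.26577612]), np.float64(7.154984119757981e-06))
[0.53926542 0.00799708 0.26103306] 57.5477857163602 0.19960277882915817
[(array([0.42869163, 0.05816543, 0.12321222]), np.float64(0.001623256021492744)), (array([ 0.42766462, -0.05071662,  0.12513649]), np.float64(0.0015155528691953772))]
3 [174 154 150 149 153 125 107 105  74  60  63  57  54  52  64  79  82  83] [149 151 150 153 150  96  57  54  59  67  67  82 134 153 154 154 152 150]
7 [ 98  98 100 113 116 117 101 100  69  55  58  61  61  59  96 138 148 147] [151 151 151 154 152  97  55  52  59  67  65  82 136 154 155 155 153 152]
```

```bash
python3 -m inch '[{"jaw":1,"x":0,"y":0,"z":0,"rx":0,"ry":0,"rz":0},{"jaw":1,"x":0,"y":0,"z":0,"rx":0,"ry":0,"rz":0},{"jaw":1,"x":0,"y":0,"z":0,"rx":0,"ry":0,"rz":0},{"jaw":1,"x":0,"y":0,"z":0,"rx":0,"ry":0,"rz":0},{"jaw":1,"x":0,"y":0,"z":0,"rx":0,"ry":0,"rz":0},{"jaw":1,"x":0,"y":0,"z":0,"rx":0,"ry":0,"rz":0}]'
python3 -c "
from h import *
print(ticket.finish_job())"
```

```text
t: 10.95
tcp_pos: [0.5466, 0.085, 0.3226]
tool_rot: [0.966, -0.003, 0.0, 0.259]
contact_force: [3.0, -3.9, 5.5]
finger_gap: 0.09
the job is handed in; nothing more can be done
None
```

The job is handed in at about 11 s of the 48 s allowed: the drawer is fully out and the gripper is still holding the cover open at about 60°.

- **Drawer:** I pulled it by the bar handle to its hard stop, where it stopped moving and the force rose. The last pictures show the drawer front exactly where it was after that pull, with the handle at x of about 0.428.
- **Cover angle:** the arm's own pose puts it at 60.6°. Measuring the cover's free edge in the two camera views gives 57.5°, but one corner's sight lines missed each other by 32 mm, so that figure is rough. Both are within 53 to 67.
- **Grip:** it is set to 60 N, the fingers are steady on the bow (opening 0.09), and the pose barely changed over a half-second hold.
- **Forces:** the highest reading was 21.5 N, sideways, during the drawer pull, and I eased it off by shifting the arm. At the end it was about 7 N.
- **Other objects:** none looked moved in the last full side view. In the top view I only checked the area around the drawer, and I did not measure positions.

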